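# Tap a bearing cup square into its housing

### The job

The silver bearing cup is only started in the bore of the blue housing. Take the red-handled brass drift from its wooden holder and, with the drift alone, work the cup down by small pushes alternately on opposite sides of its rim so that it goes in square without cocking, until the flange sits fully home on the housing all round; finish by holding a firm push of about 20 N on the seated rim for half a second to feel that it has bottomed, and never press harder than 30 N. Then stand the drift back in its holder and leave everything else where it is.

Things in the scene. Friction and masses are not known exactly. Their poses are not given: they have to be found in the camera images.
- housing: Blue cast bearing housing bolted down (cannot move): square foot 112 x 112 x 10 mm with a round boss 96 mm in diameter, top face 46 mm above the bench, vertical bore 52 mm in diameter and 36 mm deep. Eight sprung steel waves in the bore grip the cup. Origin: centre of its underside, z up.
- housing_mouth (a point): Centre of the bore's mouth, in the plane of the housing's top face (46 mm above the bench). The flange rests on this face when the cup is home.
- cup: Silver bearing cup, loose, 0.15 kg: skirt 50 mm in diameter and 24 mm long below a flat flange 66 mm in diameter and 5 mm thick; open middle 36 mm in diameter, so it can be pushed only on the rim, 18 to 33 mm from its axis. Origin: centre of its skirt's underside, z up along its axis. It starts in the mouth with its flange about 14 to 17 mm above the housing. A tilt over 0.14 rad spoils the bore.
- cup_flange (a point): Centre of the flange's underside, 24 mm above the cup's origin (rim top 5 mm above this point). When home it coincides with housing_mouth. A push at one side of the rim mostly lowers that side; about 3 to 10 N moves it and friction holds it where it is left. At the bottom the flange meets the rigid housing and the force rises steeply.
- drift: Drift (punch), 0.18 kg, 107 mm long: brass rod 14 mm in diameter and 50 mm long with a flat lower end, above it a dark round guard 34 mm in diameter and 5 mm thick, then a red grip 22 mm in diameter and 52 mm long. Origin: centre of the lower end; z up along the rod. Hold the red grip with the fingertips close above the guard, which then bears on them when pushing.
- drift_guard (a point): Centre of the top face of the drift's guard, 55 mm above its lower end; the red grip runs from here 52 mm up.
- holder: Fixed wooden block 76 x 76 x 60 mm with an upright hole 23 mm in diameter and 56 mm deep in the middle of its top. The drift stands in it, rod in the hole, guard resting on the block's top, so the drift's origin is then 10 mm above the bench. Origin: centre of its underside.
- tape_mask: Cream roll of masking tape 98 mm across, 36 mm high, bystander. Origin: centre of its underside.
- white_box: White carton 70x120x46 mm, bystander. Origin: centre of its underside.
- stapler: Blue stapler 140 mm long, bystander. Origin: centre of its underside.
Not all that is in view belongs to the job. There is more than one size of the drift; the job needs the smaller.

How it is judged:
On the way, in this order (a step that is already met when the one before it is completed fails the run):
1. the drift is lifted out of its holder (z of drift in the frame of holder above 0.065 m), for 0.2 s.
2. the cup is home and square, and the drift holds a push of at least 15 N on it (z of cup_flange in the frame of housing below 0.0475 m and angle between the z axis of cup and the z axis of housing, either way round below 0.035 rad and contact force between drift and cup above 15 N), for 0.3 s.
At the end, for the whole second after the job is handed in: The cup's flange lies on the housing within 1.5 mm, square to it within 0.035 rad and centred within 3 mm; the drift stands upright in its holder, guard down on the block within 3 mm, centred within 7 mm; both are at rest and released (z of cup_flange in the frame of housing below 0.0475 m and horizontal distance between cup_flange and housing_mouth below 0.003 m and angle between the z axis of cup and the z axis of housing, either way round below 0.035 rad and horizontal distance between drift and holder below 0.007 m and z of drift in the frame of holder below 0.013 m and angle between drift's own z axis and vertical below 0.06 rad and linear speed of each of drift, cup below 0.02 m/s); the robot touches nothing.
It fails at once if the cup is cocked by more than 0.14 rad (angle between the z axis of cup and the z axis of housing, either way round above 0.14 rad).
It fails at once if the drift presses on the cup with more than 30 N (contact force between drift and cup above 30 N).
It fails at once if the gripper itself presses the cup (over 2 N) (contact force between any of the fingers, the arm and cup above 2 N).
It fails at once if a bystander is moved by more than 30 mm (distance of any of tape_mask, white_box, stapler from where it was at the start of the episode above 0.03 m).
It also fails if it takes over 72 s, if anything falls off the work surface, if the arm or the gripper's body presses on something with over 40 N, if the wrist force passes 120 N, or if a joint passes its speed limit or range.

### The arm

A 7-joint arm with a two-finger parallel gripper is mounted at the origin on the work surface; the furniture and walls round the work are solid. World frame = base frame: x ahead of the robot, y to its left, z up, the work surface at z = 0. Lengths are in m, angles in rad, forces in N, time in s.
With the tool pointing down it reaches from about 0.425 to 0.95 m from the base axis. Payload 4.7 kg.
Tool frame: the origin (TCP) lies midway between the tips of the shut fingers; the grasp point (between the pads) lies 19 mm behind it (grip_depth is the distance from the TCP to the grasp point, in m); z points along the fingers, y is the line along which they close (so a half turn about z gives the same grasp; the last joint's range is limited). The gripper opens to 85 mm and grips with 20 to 120 N. Pads are 22 mm wide; open, the fingers measure 114 mm over their backs; the gripper's body (76 mm by 85 mm) begins 54 mm behind the grasp point. The pads swing forward as they close: fully open they stand 13 mm farther back than shut.
Start: joints at [1.148, 0.469, -0.049, 1.532, 0.024, 1.141, -0.082], TCP at [0.259, -0.623, 0.231] pointing down, gripper open.
Joint ranges: [-2.59, 2.59], [-0.33, 1.99], [-1.39, 1.29], [0.1, 2.45], [-1.04, 4.18], [0.21, 1.99], [-2.66, 2.66]. Speed limits (rad/s): [2.57, 2.57, 3.14, 3.14, 3.14, 3.14, 3.14].

### API

Orientations are given as a unit quaternion [w, x, y, z].
In Python, from rig import * gives the robot as it stands.
- The arm moves only by the shell command python3 -m inch 'ROWS'. ROWS is JSON, a list of rows, each a list of 3 entries, a list of its own where there are three numbers: the shift along the tool's x, y, z in units of 2.5 cm (1.0 is 2.5 cm), then the turn, a rotation vector about the tool's x, y, z in units of 0.15 rad (1.0 is 0.15 rad), then the opening, from -1 (shut) to 1 (fully open). In form: [[[dx, dy, dz], [ax, ay, az], hand], ...]. A call has 1 to 8 rows; each row shifts and turns the commanded pose from where the row before left it, along the tool's axes as they then stand; what a row does not reach is not made up. A row lasts 1/8 s, in which the tool goes at most 62.5 mm and 10.7 degrees, less where a joint would pass 70% of its speed; a pose out of reach is approached as far as the arm can. A call with a number of a shift or a turn outside -1 to 1 is refused whole. A call with a gripper value outside its range is refused whole. The fingers move at their own pace and stop on an object; the grip force is fixed at half the most. Time passes only in rows, so rows that do not move let the fingers close. It gives the time, the measured TCP pose, the force, the opening and the grip force at its end, in the units of the state.
- get_obs(): the state, without advancing time (a new reading comes with each control period).
- snapshot(name): name is "scene" or "top" or "wrist"; returns a dict with "img" (400x640x3 uint8, blue, green, red), "intrinsics" (3x3 intrinsics, pixels), "world_from_camera" (4x4, takes a point from camera to world coordinates); the wrist camera has in their place "mount" (4x4, takes a point from camera to tool coordinates, whose origin is the TCP and whose axes are the flange's). Camera axes: x right, y down, z forward; pixel columns grow to the right and rows downward; lengths in m; the calibration is good to about 2 mm. A picture is of the moment at which its call begins: read the wrist's pose just before it. There is no depth.
- hand_in(): hands the job in; it is judged then, once.
The state is a dict: "t": time; "q": joint angles; "qvel": joint speeds; "tau": joint torques, N m; "eef_pos": TCP position; "ee_rot": TCP orientation; "contact_force": force on the tool from outside, world axes, zero at the start; "torque": the same for the moment, N m; "width": opening from 0.0 (shut) to 1.0 (fully open); "finger_force": force on a finger pad.
Only numpy, scipy, OpenCV 4.12 (cv2) and the standard library are available. Lean on these libraries where they do the work, as an engineer would, in place of code of your own. Each camera call takes 0.05 s, during which the arm holds its last target. There are 200 camera calls.

## Working session

There is one attempt and no reset: what is moved stays moved. The work goes in short steps, Python scripts to look and compute and a shell command to move; the robot and the scene stay as the last step left them, time stands still between calls to the robot, and variables do not carry over. Pictures are saved under pics/ and viewed, at most 10 in all, crops included, and the job is handed in when it is done.

```bash
ls; mkdir -p pics; python3 - <<'E'
from rig import *
import cv2,numpy as np
o=get_obs();print({k:np.round(v,3).tolist() for k,v in o.items()})
for n in("scene","top"):
    s=snapshot(n);cv2.imwrite(f"pics/{n}0.png",s["img"]);print(n,s["intrinsics"],np.round(s["world_from_camera"],4))
s=snapshot("wrist");print(s["intrinsics"],s["mount"])
E
```

```text
pics
{'t': 0.0, 'q': [1.148, 0.469, -0.049, 1.534, 0.024, 1.141, -0.082], 'qvel': [0.002, -0.0, 0.0, 0.002, -0.001, 0.0, -0.001], 'tau': [-0.001, -51.031, -0.048, -23.771, 0.011, 0.007, -0.0], 'eef_pos': [0.259, -0.623, 0.23], 'ee_rot': [-0.001, 0.981, 0.196, -0.0], 'contact_force': [0.265, 0.293, 0.264], 'torque': [0.003, -0.018, -0.036], 'finger_force': 0.0, 'width': 0.998}
scene [[512.73732841   0.         321.14723901]
 [  0.         512.73732841 196.06436192]
 [  0.           0.           1.        ]] [[ 0.774  -0.2941  0.5607 -0.3964]
 [-0.6331 -0.3715  0.6791 -1.0602]
 [ 0.0086 -0.8806 -0.4738  0.7508]
 [ 0.      0.      0.      1.    ]]
top [[376.61585473   0.         318.14720079]
 [  0.         376.61585473 198.71902214]
 [  0.           0.           1.        ]] [[-0.0046 -0.9879  0.155   0.1879]
 [-1.      0.0051  0.0028 -0.1122]
 [-0.0035 -0.155  -0.9879  1.205 ]
 [ 0.      0.      0.      1.    ]]
[[313.5267819    0.         313.27666054]
 [  0.         313.5267819  202.76455236]
 [  0.           0.           1.        ]] [[-7.45950888e-04 -9.55505981e-01 -2.94970783e-01  7.51721568e-02]
 [ 9.99999553e-01 -8.84200416e-04  3.35315354e-04  6.56026440e-04]
 [-5.81209115e-04 -2.94970401e-01  9.55506214e-01 -1.42726558e-01]
 [ 0.00000000e+00  0.00000000e+00  0.00000000e+00  1.00000000e+00]]
```

View pics/scene0.png

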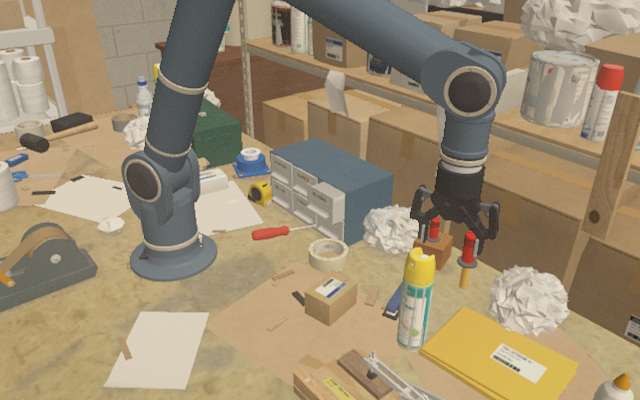

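View pics/top0.png

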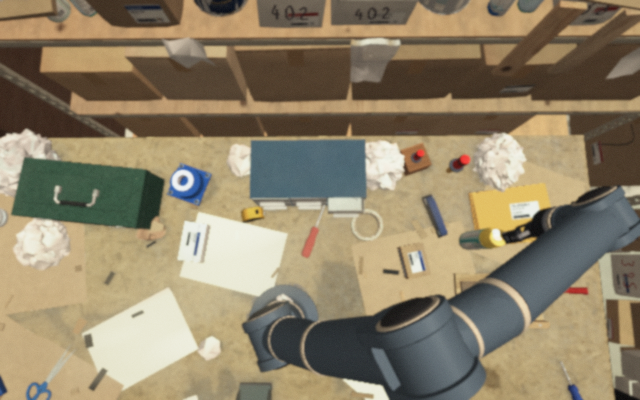

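Top view: the housing and cup are at about (187,183). There are two red-handled drifts, one in the wooden block at (418,155) and one standing free at (460,162). In the scene view they are at (434,225) and (468,245), and the housing is at (252,160). I'll compare both drifts and the housing in one close crop.

```bash
cat > h.py <<'E'
from rig import *
import cv2,numpy as np
def ray(s,u,v,T=None):
    T=s["world_from_camera"] if T is None else T
    d=np.linalg.inv(s["intrinsics"])@[u,v,1]; T=np.array(T)
    return T[:3,3],T[:3,:3]@d
def onz(s,u,v,z,T=None):
    c,d=ray(s,u,v,T); return c+d*(z-c[2])/d[2]
def proj(s,p,T=None):
    T=np.array(s["world_from_camera"] if T is None else T)
    q=np.array(s["intrinsics"])@(T[:3,:3].T@(np.array(p)-T[:3,3])); return q[:2]/q[2]
def tool():
    from scipy.spatial.transform import Rotation as R
    o=get_obs(); w,x,y,z=o["ee_rot"]; T=np.eye(4); T[:3,:3]=R.from_quat([x,y,z,w]).as_matrix(); T[:3,3]=o["eef_pos"]; return o,T
def wrist():
    o,T=tool(); s=snapshot("wrist"); s["world_from_camera"]=T@np.array(s["mount"]); return s,o,T
def togo(p,yaw=None):
    # shift in tool units from the measured TCP to world p
    o,T=tool(); return T[:3,:3].T@(np.array(p)-T[:3,3])/0.025
E
python3 - <<'E'
from h import *
a=snapshot("scene");b=snapshot("top")
up=lambda i,x0,y0,w,h,f:cv2.resize(i[y0:y0+h,x0:x0+w],(w*f,h*f),interpolation=cv2.INTER_CUBIC)
A=up(a["img"],400,195,100,100,4);B=up(b["img"],390,130,100,50,4);C=up(b["img"],150,150,100,50,4)
cv2.imwrite("pics/c1.png",np.hstack([A,np.vstack([B,C])]))
for n,s in(("scene",a),("top",b)):
    h=cv2.cvtColor(s["img"],cv2.COLOR_BGR2HSV)
    m=(((h[...,0]<6)|(h[...,0]>174))&(h[...,1]>170)&(h[...,2]>90)).astype(np.uint8)
    _,_,st,ce=cv2.connectedComponentsWithStats(m)
    for q,c in zip(st[1:],ce[1:]):
        if q[4]>15: print(n,q,c.round(1),onz(s,*c,0.1).round(3))
print(onz(b,418,155,.1),onz(b,187,183,.06))
E
```

```text
scene [602  69  21  21 298] [613.6  79.4] [ 2.194 -0.085  0.1  ]
scene [430 218  10  21 126] [434.1 228.5] [ 0.483 -0.424  0.1  ]
scene [265 230  24   8  64] [277.  233.3] [ 0.175 -0.206  0.1  ]
scene [465 232  11   9  76] [470.3 235.9] [ 0.524 -0.498  0.1  ]
scene [253 234  11   5  24] [258.6 236.4] [ 0.134 -0.191  0.1  ]
scene [466 240   8   6  25] [469.8 243. ] [ 0.498 -0.516  0.1  ]
scene [462 245  12  18 163] [467.5 254.1] [ 0.456 -0.54   0.1  ]
top [416 150   8   7  48] [419.6 153.1] [ 0.499 -0.417  0.1  ]
top [459 155  10  10  70] [463.8 159.5] [ 0.479 -0.549  0.1  ]
top [568 288  19   6  89] [577.6 290.2] [ 0.093 -0.848  0.1  ]
[ 0.49340782 -0.41148503  0.1       ] [0.41892219 0.29753061 0.06      ]
```

View pics/c1.png

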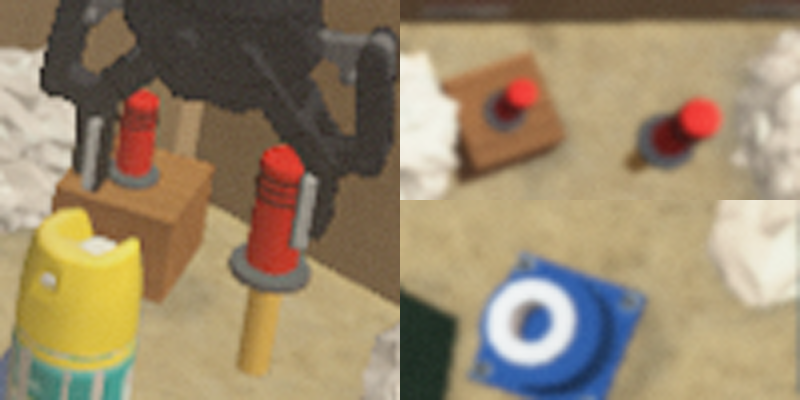

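I choose the drift standing in the wooden block. It is the thinner one, with its guard on the block; the free-standing one at (468,245) is larger. The cup ring shows in the top view at about (182,180). Next I'll triangulate these points and the cabinet that stands in the path.

```bash
cat >> h.py <<'E'
def tri(sa,pa,sb,pb):
    c1,d1=ray(sa,*pa);c2,d2=ray(sb,*pb);A=np.stack([d1,-d2],1)
    t=np.linalg.lstsq(A,c2-c1,rcond=None)[0];a=c1+d1*t[0];b=c2+d2*t[1];return (a+b)/2,np.linalg.norm(a-b)
def ell(m,amin=60):
    cs,_=cv2.findContours(m.astype(np.uint8),cv2.RETR_EXTERNAL,cv2.CHAIN_APPROX_NONE)
    return [cv2.fitEllipse(cv2.convexHull(c)) for c in cs if cv2.contourArea(c)>amin and len(c)>8]
E
python3 - <<'E'
from h import *
a=snapshot("scene");b=snapshot("top")
print("cap",tri(a,(435.5,219.5),b,(420.3,153.0)),onz(b,420.3,153,.117))
print("guard",tri(a,(433.5,239.5),b,(417,157.2)),onz(b,417,157.2,.065),onz(a,433.5,239.5,.065))
print("can",tri(a,(420,252),b,(490,237)))
print("big",tri(a,(470,233),b,(464.5,159)))
print("cab",tri(a,(271,157),b,(251,199)),tri(a,(345,196),b,(365,197)))
for n,s,w in(("scene",a,(225,265,140,170)),("top",b,(165,200,165,197))):
    i=s["img"];h=cv2.cvtColor(i,cv2.COLOR_BGR2HSV);m=np.zeros(i.shape[:2],np.uint8)
    k=(h[...,1]<70)&(h[...,2]>150);m[w[2]:w[3],w[0]:w[1]]=k[w[2]:w[3],w[0]:w[1]]
    for e in ell(m,20):print(n,np.round(e[0],1),np.round(e[1],1),onz(s,*e[0],.066).round(4))
E
```

```text
cap (array([ 0.49540455, -0.41455712,  0.11604991]), np.float64(0.0008142671985758032)) [ 0.49480835 -0.41400389  0.117     ]
guard (array([ 0.49621354, -0.41783165,  0.0604589 ]), np.float64(0.0026084188022065602)) [ 0.49603958 -0.41752974  0.065     ] [ 0.48882622 -0.4217004   0.065     ]
can (array([ 0.24415549, -0.56554205,  0.20859168]), np.float64(0.011473838548976672))
big (array([ 0.46711705, -0.53166189,  0.14727134]), np.float64(0.0014716288277902725))
cab (array([0.35513532, 0.08126301, 0.14637174]), np.float64(0.0024200756572339845)) (array([ 0.35654384, -0.24134881,  0.1541031 ]), np.float64(0.0010299116938973926))
scene [250.8 153.5] [13.7 21.6] [0.4199 0.2975 0.066 ]
top [181.2 179.1] [22.1 24.8] [0.43  0.314 0.066]
```

```bash
python3 -m inch '[[[0,0,-1],[0,0,-1],1],[[0,0,-1],[0,0,-1],1],[[0,0,-1],[0,0,-1],1],[[0,0,0],[0,0,-1],1],[[0,0,0],[0,0,-1],1],[[0,0,0],[0,0,-1],1],[[0,0,0],[0,0,-1],1],[[0,0,0],[0,0,-0.85],1]]'; python3 -c "
from h import *
print(togo([.497,-.418,.20]),get_obs()['q'])"
```

```text
t: 1.35
eef_pos: [0.2589, -0.6233, 0.3063]
ee_rot: [-0.0, 0.705, 0.709, 0.0]
contact_force: [-0.5, -1.1, 0.1]
width: 1.0
finger_force: 0.0
[8.16639069 9.56086127 4.2521454 ] [ 1.30776469  0.43726046 -0.28425423  1.42350988  0.12358524  1.29833696
  1.02035109]
```

```bash
python3 -m inch '[[[1,1,0],[0,0,0],1],[[1,1,0],[0,0,0],1],[[1,1,0],[0,0,0],1],[[1,1,0],[0,0,0],1],[[1,1,0],[0,0,0],1],[[1,1,0],[0,0,0],1],[[1,1,0.5],[0,0,0],1],[[1,1,1],[0,0,0],1]]'; python3 -m inch '[[[0.2,1,1],[0,0,0],1],[[0,0.5,1],[0,0,0],1],[[0,0,0.7],[0,0,0],1],[[0,0,0],[0,0,0],1]]'
python3 - <<'E'
from h import *
s,o,T=wrist();i=s["img"];cv2.imwrite("pics/w1.png",i)
h=cv2.cvtColor(i,cv2.COLOR_BGR2HSV)
m=((h[...,0]<6)|(h[...,0]>174))&(h[...,1]>150)&(h[...,2]>70)
for e in ell(m):print(np.round(e[0],1),np.round(e[1],1),onz(s,*e[0],.09).round(4))
print(o["q"],proj(s,[.4955,-.416,.117]),proj(s,[.4955,-.416,.065]))
E
```

```text
t: 2.35
eef_pos: [0.4602, -0.4229, 0.2697]
ee_rot: [0.002, 0.707, 0.707, 0.0]
contact_force: [0.6, -0.7, -1.4]
width: 0.998
finger_force: 0.0
t: 2.85
eef_pos: [0.4949, -0.4182, 0.1998]
ee_rot: [-0.002, 0.707, 0.707, -0.0]
contact_force: [-1.2, 0.6, 1.1]
width: 1.0
finger_force: 0.0
[282.6 351.7] [19.8 34.9] [ 0.4643 -0.5754  0.09  ]
[286.7 324.8] [31.3 57.1] [ 0.4691 -0.5438  0.09  ]
[316.2 203.5] [26.5 27.6] [ 0.4972 -0.4221  0.09  ]
[317.  185.1] [13.5 20.7] [ 0.4978 -0.4062  0.09  ]
[ 0.90079714  0.48079894 -0.37253077  1.6187121   0.19212723  1.08180066
  0.47530512] [314.17828197 206.31352087] [314.18058149 188.97780789]
```

View pics/w1.png

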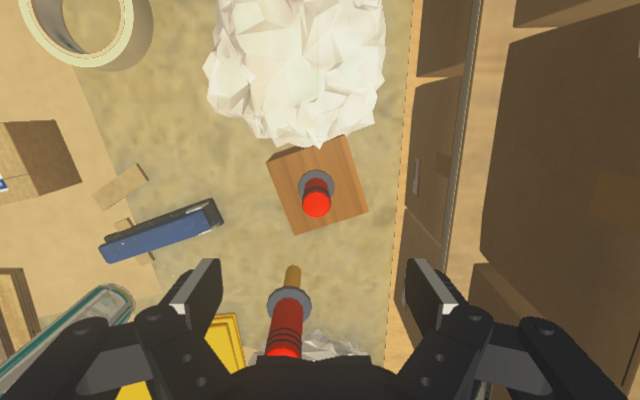

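The wrist view shows the drift cap at (316,203) and its guard at (316,185), within 3 mm of the prediction. The fingers straddle it, with the shelf front on the right, so I'll go down with the hand half open.

```bash
python3 -m inch '[[[0.17,0.08,0],[0,0,0],0],[[0,0,1],[0,0,0],0],[[0,0,1],[0,0,0],0],[[0,0,1],[0,0,0],0],[[0,0,1],[0,0,0],0],[[0,0,0.8],[0,0,0],0],[[0,0,0.5],[0,0,0],0],[[0,0,0],[0,0,0],0]]'; python3 -m inch '[[[0,0,0],[0,0,0],-1],[[0,0,0],[0,0,0],-1],[[0,0,0],[0,0,0],-1],[[0,0,0],[0,0,0],-1]]'
```

```text
t: 3.9
eef_pos: [0.4982, -0.4138, 0.0683]
ee_rot: [-0.0, 0.707, 0.707, -0.0]
contact_force: [-0.4, 0.3, -0.0]
width: 0.498
finger_force: 0.0
t: 4.4
eef_pos: [0.4991, -0.4145, 0.07]
ee_rot: [0.001, 0.707, 0.707, 0.0]
contact_force: [-1.1, 0.4, 6.2]
width: 0.244
finger_force: 58.7
```

```bash
python3 -m inch '[[[0,0,-0.5],[0,0,0],-1],[[0,0,-1],[0,0,0],-1],[[0,0,-1],[0,0,0],-1],[[0,0,-1],[0,0,0],-1],[[0,0,-1],[0,0,0],-1],[[0,0,-1],[0,0,0],-1],[[0,0,-1],[0,0,0],-1],[[0,0,-1],[0,0,0],-1]]'; python3 -m inch '[[[0,0,-1],[0,0,0],-1],[[0,0,0],[0,0,0],-1],[[0,0,0],[0,0,0],-1]]'
python3 - <<'E'
from h import *
s,o,T=wrist();i=s["img"];cv2.imwrite("pics/w2.png",i);print(o["eef_pos"])
Ti=T;c=lambda d:proj(s,T@np.array([0,0,d,1])@np.eye(4)[:, :3])
print([c(d).round(1) for d in(-.05,.005,.06)])
E
```

```text
t: 5.4
eef_pos: [0.498, -0.4135, 0.257]
ee_rot: [-0.001, 0.707, 0.707, -0.0]
contact_force: [0.2, 0.1, -1.3]
width: 0.239
finger_force: 58.7
t: 5.78
eef_pos: [0.4977, -0.4135, 0.28]
ee_rot: [-0.001, 0.707, 0.707, -0.0]
contact_force: [-0.3, 0.1, -1.9]
width: 0.242
finger_force: 58.7
[ 0.49768674 -0.41349144  0.27996456]
[array([313. , 327.2]), array([313. , 255.9]), array([313.1, 219.3])]
```

View pics/w2.png

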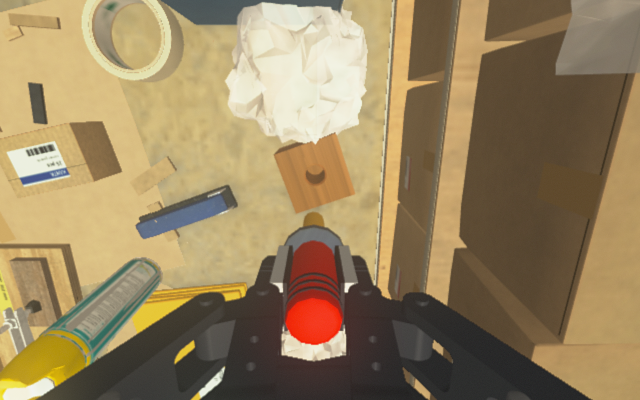

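The wrist view shows the drift held upright with its tip at (315,215) and the holder hole at (315,176). Now I'll carry it over to the housing at this height.

```bash
for k in 1; do python3 -m inch '[[[1,0,0],[0,0,0],-1],[[1,0,0],[0,0,0],-1],[[1,0,0],[0,0,0],-1],[[1,0,0],[0,0,0],-1],[[1,0,0],[0,0,0],-1],[[1,0,0],[0,0,0],-1],[[1,0,0],[0,0,0],-1],[[1,0,0],[0,0,0],-1]]'; python3 -m inch '[[[1,0,0],[0,0,0],-1],[[1,0,0],[0,0,0],-1],[[1,0,0],[0,0,0],-1],[[1,0,0],[0,0,0],-1],[[1,0,0],[0,0,0],-1],[[1,0,0],[0,0,0],-1],[[1,0,0],[0,0,0],-1],[[1,0,0],[0,0,0],-1]]';  python3 -m inch '[[[1,0,0],[0,0,0],-1],[[1,0,0],[0,0,0],-1],[[1,0,0],[0,0,0],-1],[[1,-0.5,0],[0,0,0],-1],[[1,-0.7,0],[0,0,0],-1],[[1,-0.8,0],[0,0,0],-1],[[1,-0.7,0],[0,0,0],-1],[[1,0,0],[0,0,0],-1]]'; python3 -m inch '[[[0.5,0,0],[0,0,0],-1],[[0,0,0],[0,0,0],-1],[[0,0,0],[0,0,0],-1]]';done
python3 - <<'E'
from h import *
s,o,T=wrist();i=s["img"];cv2.imwrite("pics/w3.png",i);print(o["q"].round(2) if hasattr(o["q"],"round") else o["q"])
np.savez("w3",T=s["world_from_camera"],K=s["intrinsics"])
h=cv2.cvtColor(i,cv2.COLOR_BGR2HSV)
m=(h[...,1]<60)&(h[...,2]>120)
for e in ell(m,400):print(np.round(e[0],1),np.round(e[1],1),onz(s,*e[0],.066).round(4))
E
```

```text
t: 6.82
eef_pos: [0.4983, -0.2122, 0.2814]
ee_rot: [0.0, 0.707, 0.707, 0.0]
contact_force: [-0.2, 0.3, -1.6]
width: 0.24
finger_force: 58.8
t: 7.82
eef_pos: [0.4978, -0.0124, 0.2815]
ee_rot: [0.0, 0.707, 0.707, 0.0]
contact_force: [-0.5, 0.3, -1.6]
width: 0.242
finger_force: 58.8
t: 8.82
eef_pos: [0.4288, 0.1873, 0.2816]
ee_rot: [0.001, 0.707, 0.708, -0.0]
contact_force: [0.0, -0.7, -2.1]
width: 0.242
finger_force: 58.9
t: 9.2
eef_pos: [0.4308, 0.1975, 0.2811]
ee_rot: [0.0, 0.707, 0.707, -0.0]
contact_force: [-0.3, 0.4, -1.9]
width: 0.243
finger_force: 58.9
[ 0.17  0.16 -0.77  1.89  0.12  1.14 -0.64]
[ 74.8 294.6] [45.9 96.5] [0.1173 0.0355 0.066 ]
[366.  211.6] [66.8 82.8] [0.4944 0.1501 0.066 ]
[147.5 172.5] [212.4 255. ] [0.2387 0.1984 0.066 ]
[310.5  66.8] [62.3 67.6] [0.4282 0.3112 0.066 ]
[-9.  30.9] [58.1 85.6] [0.1021 0.3456 0.066 ]
```

View pics/w3.png

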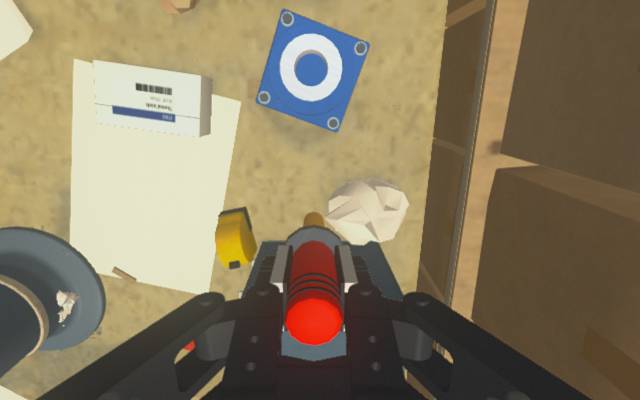

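The cup ring is at (310.5,67), near (0.428, 0.311); its width fits a 66 mm flange. The foot bolts are at (288,19), (361,48), (333,124) and (264,97). Next I'll check the housing centre, the hole and the tip offset in the hand.

```bash
python3 - <<'E'
from h import *
d=np.load("w3.npz");s={"world_from_camera":d["T"],"intrinsics":d["K"]}
B=[(288,19),(361.5,48),(333,124),(264,97)]
print("foot",np.mean([onz(s,*p,.01) for p in B],0))
i=cv2.imread("pics/w3.png");h=cv2.cvtColor(i,cv2.COLOR_BGR2HSV)
m=(h[...,0]>10)&(h[...,0]<28)&(h[...,1]>120);m[:195]=0;m[240:]=0;m[:,:295]=0;m[:,335:]=0
ys,xs=np.nonzero(m);print("tip px",xs.min(),xs.max(),ys.min(),ys.max())
for r in range(ys.min(),ys.max(),3):print(r,xs[ys==r].min(),xs[ys==r].max())
z=.2811-.060
print("front edge",onz(s,(xs.min()+xs.max())/2,ys.min(),z)-[.4308,.1975,z])
T=np.array([[0,1,0],[1,0,0],[0,0,-1.]]) 
M=snapshot("wrist")["mount"];W=np.eye(4);W[:3,:3]=T;W[:3,3]=[.4977,-.4135,.28]
i=cv2.imread("pics/w2.png");g=cv2.cvtColor(i,cv2.COLOR_BGR2GRAY)
mm=np.zeros_like(g);mm[155:200,295:340]=(g<80)[155:200,295:340]
for e in ell(mm,30):print("hole",e,onz(s,*e[0],.06,W@np.array(M)))
E
```

```text
foot [0.42908155 0.30974268 0.01      ]
tip px 303 323 212 226
212 311 316
215 306 321
218 304 322
221 304 323
224 303 323
front edge [-2.93218284e-05  5.28526813e-03  0.00000000e+00]
```

```bash
python3 - <<'E'
from h import *
a=snapshot("scene");b=snapshot("top")
up=lambda i,x0,y0,w,h,f:cv2.resize(i[y0:y0+h,x0:x0+w],(w*f,h*f),interpolation=cv2.INTER_CUBIC)
cv2.imwrite("pics/c2.png",np.hstack([up(a["img"],170,80,100,100,4),up(b["img"],110,140,100,100,4)]))
E
```

```text
(no output)
```

View pics/c2.png

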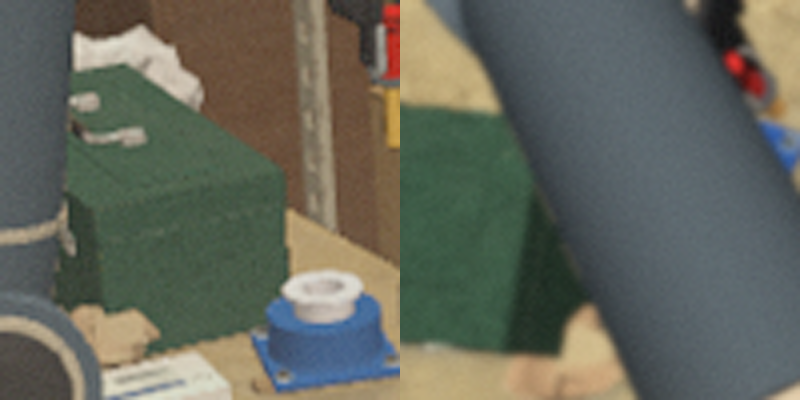

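```bash
python3 - <<'E'
from h import *
a=snapshot("scene");b=snapshot("top")
print(tri(a,(195.5,132),b,(136,226.5)),tri(a,(241,123),b,(146,172)))
# rim top centre in scene: 
print(tri(a,(170+322/4,80+286/4),b,(181.2,179.1)),onz(a,170+322/4,80+286/4,.066))
E
```

```text
(array([0.27957576, 0.40476045, 0.14293404]), np.float64(0.004543763221332546)) (array([0.43810656, 0.38626954, 0.143032  ]), np.float64(0.006858585719143236))
(array([0.42997199, 0.31467662, 0.06468254]), np.float64(0.0009356272595899482)) [0.42799344 0.31229091 0.066     ]
```

```bash
python3 -m inch '[[[1,0,0],[0,0,0],-1],[[1,0,0.5],[0,0,0],-1],[[1,0,1],[0,0,0],-1],[[1,0,1],[0,0,0],-1],[[1,0,1],[0,0,0],-1],[[0.6,-0.1,1],[0,0,0],-1],[[0,0,0.9],[0,0,0],-1],[[0,0,0],[0,0,0],-1]]'; python3 -c "
from h import *
s,o,T=wrist();cv2.imwrite('pics/w4.png',s['img']);print(o['eef_pos'],o['contact_force'],togo([.4287,.338,.1265]))"
```

```text
t: 10.5
eef_pos: [0.4273, 0.3374, 0.1446]
ee_rot: [-0.0, 0.707, 0.707, -0.002]
contact_force: [-0.4, 0.7, -1.2]
width: 0.244
finger_force: 58.9
[0.42734194 0.33743181 0.14464622] [-0.44669014  0.72643348 -1.23778091] [-0.00316908  0.02479528  0.77776774]
```

View pics/w4.png

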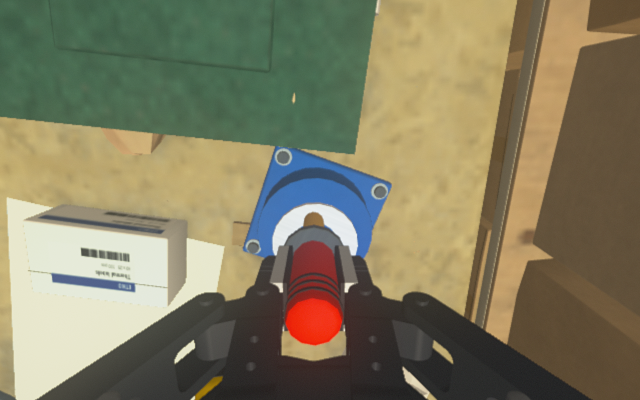

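The tip at (314,213) is above the far rim, whose edge is at row 205; the rim spans columns 273–357. It is centred, so I'll go down to contact.

```bash
python3 -m inch '[[[0,0,0.5],[0,0,0],-1],[[0,0,0.1],[0,0,0],-1],[[0,0,0],[0,0,0],-1]]';python3 -m inch '[[[0,0,0.06],[0,0,0],-1],[[0,0,0],[0,0,0],-1]]';python3 -m inch '[[[0,0,0.06],[0,0,0],-1],[[0,0,0],[0,0,0],-1]]'
```

```text
t: 10.92
eef_pos: [0.4282, 0.3384, 0.1314]
ee_rot: [0.0, 0.707, 0.707, 0.0]
contact_force: [0.8, 1.2, -1.0]
width: 0.241
finger_force: 58.9
t: 11.18
eef_pos: [0.4281, 0.3385, 0.1299]
ee_rot: [0.0, 0.707, 0.707, 0.0]
contact_force: [0.5, -0.5, -1.0]
width: 0.239
finger_force: 58.9
t: 11.42
eef_pos: [0.428, 0.3384, 0.1282]
ee_rot: [0.0, 0.707, 0.707, -0.0]
contact_force: [0.7, 0.5, -1.1]
width: 0.242
finger_force: 58.9
```

```bash
for i in 1; do python3 -m inch '[[[0,0,0.06],[0,0,0],-1],[[0,0,0],[0,0,0],-1]]';python3 -m inch '[[[0,0,0.06],[0,0,0],-1],[[0,0,0],[0,0,0],-1]]'; python3 -m inch '[[[0,0,0.06],[0,0,0],-1],[[0,0,0],[0,0,0],-1]]'; done | egrep "eef|cont"
```

```text
eef_pos: [0.428, 0.3385, 0.1267]
contact_force: [0.6, -0.2, -2.3]
eef_pos: [0.4281, 0.339, 0.1256]
contact_force: [-0.5, 0.4, 0.0]
eef_pos: [0.4281, 0.3393, 0.1241]
contact_force: [0.1, 2.0, 2.1]
```

```bash
(python3 -m inch '[[[0,0,0.06],[0,0,0],-1],[[0,0,0],[0,0,0],-1]]';python3 -m inch '[[[0,0,-0.3],[0,0,0],-1],[[-1,0,0],[0,0,0],-1],[[-1,0,0],[0,0,0],-1],[[0,0,0],[0,0,0],-1]]'; python3 -m inch '[[[0,0,0.2],[0,0,0],-1],[[0,0,0.06],[0,0,0],-1],[[0,0,0],[0,0,0],-1]]';python3 -m inch '[[[0,0,0.06],[0,0,0],-1],[[0,0,0],[0,0,0],-1]]';python3 -m inch '[[[0,0,0.06],[0,0,0],-1],[[0,0,0],[0,0,0],-1]]' )| egrep "eef|cont"
```

```text
eef_pos: [0.4282, 0.3392, 0.1225]
contact_force: [-0.9, 2.3, 2.0]
eef_pos: [0.4282, 0.2848, 0.129]
contact_force: [0.4, -0.2, -3.3]
eef_pos: [0.428, 0.2891, 0.1232]
contact_force: [-0.6, -0.8, -1.1]
eef_pos: [0.4281, 0.2886, 0.1218]
contact_force: [0.4, -1.6, 1.5]
eef_pos: [0.4281, 0.2882, 0.1202]
contact_force: [-0.3, -1.4, 2.1]
```

```bash
(python3 -m inch '[[[0,0,-0.3],[0,0,0],-1],[[1,0,0],[0,0,0],-1],[[1,0,0],[0,0,0],-1],[[0,0,0],[0,0,0],-1],[[0,0,0.2],[0,0,0],-1],[[0,0,0.06],[0,0,0],-1],[[0,0,0.04],[0,0,0],-1],[[0,0,0],[0,0,0],-1]]'; python3 -m inch '[[[0,0,0.06],[0,0,0],-1],[[0,0,0],[0,0,0],-1]]'; python3 -m inch '[[[0,0,0.06],[0,0,0],-1],[[0,0,0],[0,0,0],-1]]'; python3 -m inch '[[[0,0,-0.3],[0,0,0],-1],[[-1,0,0],[0,0,0],-1],[[-1,0,0],[0,0,0],-1],[[0,0,0],[0,0,0],-1],[[0,0,0.2],[0,0,0],-1],[[0,0,0.06],[0,0,0],-1],[[0,0,0.04],[0,0,0],-1],[[0,0,0],[0,0,0],-1]]';python3 -m inch '[[[0,0,0.05],[0,0,0],-1],[[0,0,0],[0,0,0],-1]]';python3 -m inch '[[[0,0,0.05],[0,0,0],-1],[[0,0,0],[0,0,0],-1]]' )| egrep "eef|cont|ee_"
```

```text
eef_pos: [0.4281, 0.3386, 0.1205]
ee_rot: [-0.0, 0.707, 0.707, 0.0]
contact_force: [-1.4, 1.2, 2.0]
eef_pos: [0.4282, 0.339, 0.119]
ee_rot: [-0.0, 0.707, 0.707, 0.001]
contact_force: [-1.4, 2.0, 1.9]
eef_pos: [0.4283, 0.339, 0.1175]
ee_rot: [-0.0, 0.707, 0.707, 0.001]
contact_force: [-0.6, 3.2, 3.4]
eef_pos: [0.4281, 0.2887, 0.1173]
ee_rot: [0.0, 0.707, 0.707, 0.0]
contact_force: [0.2, -1.2, 1.2]
eef_pos: [0.4281, 0.2884, 0.1161]
ee_rot: [0.0, 0.707, 0.707, -0.0]
contact_force: [0.1, -2.2, 3.0]
eef_pos: [0.4281, 0.2882, 0.1148]
ee_rot: [0.0, 0.707, 0.707, -0.0]
contact_force: [0.1, -4.0, 4.0]
```

```bash
(python3 -m inch '[[[0,0,-0.3],[0,0,0],-1],[[1,0,0],[0,0,0],-1],[[1,0,0],[0,0,0],-1],[[0,0,0],[0,0,0],-1],[[0,0,0.2],[0,0,0],-1],[[0,0,0.06],[0,0,0],-1],[[0,0,0.04],[0,0,0],-1],[[0,0,0],[0,0,0],-1]]'; python3 -m inch '[[[0,0,0.04],[0,0,0],-1],[[0,0,0],[0,0,0],-1]]'; python3 -m inch '[[[0,0,0.04],[0,0,0],-1],[[0,0,0],[0,0,0],-1]]'; python3 -m inch '[[[0,0,-0.3],[0,0,0],-1],[[-1,0,0],[0,0,0],-1],[[-1,0,0],[0,0,0],-1],[[0,0,0],[0,0,0],-1],[[0,0,0.2],[0,0,0],-1],[[0,0,0.06],[0,0,0],-1],[[0,0,0.04],[0,0,0],-1],[[0,0,0],[0,0,0],-1]]';python3 -m inch '[[[0,0,0.03],[0,0,0],-1],[[0,0,0],[0,0,0],-1]]';python3 -m inch '[[[0,0,0.02],[0,0,0],-1],[[0,0,0],[0,0,0],-1]]' )| egrep "eef|cont|t:"
```

```text
t: 17.8
eef_pos: [0.4282, 0.3387, 0.1151]
ee_rot: [-0.0, 0.707, 0.707, 0.0]
contact_force: [0.5, 1.4, 2.2]
t: 18.05
eef_pos: [0.4283, 0.339, 0.1141]
ee_rot: [-0.0, 0.707, 0.707, 0.001]
contact_force: [-0.5, 2.7, 4.4]
t: 18.3
eef_pos: [0.4283, 0.3391, 0.113]
ee_rot: [-0.0, 0.707, 0.707, 0.001]
contact_force: [0.2, 3.5, 4.6]
t: 19.3
eef_pos: [0.4281, 0.2885, 0.1129]
ee_rot: [0.0, 0.707, 0.707, -0.0]
contact_force: [-0.2, -2.0, 2.3]
t: 19.55
eef_pos: [0.4281, 0.2884, 0.1122]
ee_rot: [0.0, 0.707, 0.707, -0.0]
contact_force: [-0.2, -3.3, 3.9]
t: 19.8
eef_pos: [0.4281, 0.2883, 0.1116]
ee_rot: [0.0, 0.707, 0.707, -0.0]
contact_force: [-2.4, -3.5, 5.1]
```

```bash
(python3 -m inch '[[[0,0,-0.3],[0,0,0],-1],[[1,0,0],[0,0,0],-1],[[1,0,0],[0,0,0],-1],[[0,0,0],[0,0,0],-1],[[0,0,0.2],[0,0,0],-1],[[0,0,0.06],[0,0,0],-1],[[0,0,0.04],[0,0,0],-1],[[0,0,0],[0,0,0],-1]]'; python3 -m inch '[[[0,0,0.02],[0,0,0],-1],[[0,0,0],[0,0,0],-1]]'; python3 -m inch '[[[0,0,0.02],[0,0,0],-1],[[0,0,0],[0,0,0],-1]]'; python3 -m inch '[[[0,0,-0.3],[0,0,0],-1],[[-1,0,0],[0,0,0],-1],[[-1,0,0],[0,0,0],-1],[[0,0,0],[0,0,0],-1],[[0,0,0.2],[0,0,0],-1],[[0,0,0.06],[0,0,0],-1],[[0,0,0.04],[0,0,0],-1],[[0,0,0],[0,0,0],-1]]';python3 -m inch '[[[0,0,0.02],[0,0,0],-1],[[0,0,0],[0,0,0],-1]]' )| egrep "eef|cont"
```

```text
eef_pos: [0.4281, 0.3385, 0.1117]
contact_force: [-0.7, 0.8, 2.3]
eef_pos: [0.4282, 0.3387, 0.1113]
contact_force: [-0.8, 1.0, 3.2]
eef_pos: [0.4282, 0.3388, 0.111]
contact_force: [-1.0, 0.7, 5.4]
eef_pos: [0.428, 0.289, 0.1109]
contact_force: [-0.5, -1.4, 4.7]
eef_pos: [0.428, 0.2891, 0.1109]
contact_force: [-2.8, -0.8, 7.9]
```

```bash
(python3 -m inch '[[[0,0,-0.3],[0,0,0],-1],[[1,0,0],[0,0,0],-1],[[1,0,0],[0,0,0],-1],[[0,0,0],[0,0,0],-1],[[0,0,0.2],[0,0,0],-1],[[0,0,0.04],[0,0,0],-1],[[0,0,0.04],[0,0,0],-1],[[0,0,0],[0,0,0],-1]]'; python3 -m inch '[[[0,0,0.02],[0,0,0],-1],[[0,0,0],[0,0,0],-1]]'; python3 -m inch '[[[0,0,0.02],[0,0,0],-1],[[0,0,0],[0,0,0],-1]]';python3 -m inch '[[[0,0,0.02],[0,0,0],-1],[[0,0,0],[0,0,0],-1]]')| egrep "eef|cont"
```

```text
eef_pos: [0.428, 0.3376, 0.1109]
contact_force: [-2.5, -2.4, 4.5]
eef_pos: [0.428, 0.3379, 0.1109]
contact_force: [-3.1, -4.2, 9.0]
eef_pos: [0.428, 0.338, 0.1108]
contact_force: [-2.0, -4.2, 11.4]
eef_pos: [0.4281, 0.3381, 0.1108]
contact_force: [-3.7, -3.7, 16.0]
```

```bash
(python3 -m inch '[[[0,0,0.012],[0,0,0],-1],[[0,0,0],[0,0,0],-1]]';python3 -m inch '[[[0,0,0],[0,0,0],-1],[[0,0,0],[0,0,0],-1],[[0,0,0],[0,0,0],-1],[[0,0,0],[0,0,0],-1],[[0,0,0],[0,0,0],-1]]'; python3 -m inch '[[[0,0,-0.3],[0,0,0],-1],[[-1,0,0],[0,0,0],-1],[[0,1,0],[0,0,0],-1],[[0,0,0],[0,0,0],-1],[[0,0,0.2],[0,0,0],-1],[[0,0,0],[0,0,0],-1]]'; python3 -m inch '[[[0,0,0.04],[0,0,0],-1],[[0,0,0],[0,0,0],-1]]')| egrep "eef|cont"
```

```text
eef_pos: [0.4281, 0.3382, 0.1108]
contact_force: [-4.6, -3.8, 17.2]
eef_pos: [0.4281, 0.3382, 0.1108]
contact_force: [-4.5, -4.8, 17.4]
eef_pos: [0.4523, 0.3139, 0.111]
contact_force: [0.4, 1.9, -0.3]
eef_pos: [0.4524, 0.314, 0.1109]
contact_force: [-2.3, -1.2, 4.7]
```

```bash
(python3 -m inch '[[[0,0,0.03],[0,0,0],-1],[[0,0,0],[0,0,0],-1]]'; python3 -m inch '[[[0,0,-0.26],[0,0,0],-1],[[0,-1,0],[0,0,0],-1],[[0,-1,0],[0,0,0],-1],[[0,0,0],[0,0,0],-1],[[0,0,0.2],[0,0,0],-1],[[0,0,0],[0,0,0],-1]]'; python3 -m inch '[[[0,0,0.03],[0,0,0],-1],[[0,0,0.02],[0,0,0],-1],[[0,0,0],[0,0,0],-1]]'; python3 -m inch '[[[0,0,0.02],[0,0,0],-1],[[0,0,0],[0,0,0],-1]]')| egrep "eef|cont"
```

```text
eef_pos: [0.4524, 0.3142, 0.1109]
contact_force: [-2.6, -1.3, 9.2]
eef_pos: [0.4041, 0.3137, 0.1109]
contact_force: [-0.2, -0.5, 0.2]
eef_pos: [0.4041, 0.314, 0.1109]
contact_force: [-1.2, -1.9, 8.7]
eef_pos: [0.4041, 0.314, 0.1108]
contact_force: [-1.8, -2.9, 12.3]
```

All four sides bottom at the same height. I'll finish with a firm hold here.

```bash
(python3 -m inch '[[[0,0,0.02],[0,0,0],-1],[[0,0,0.016],[0,0,0],-1],[[0,0,0],[0,0,0],-1]]'; python3 -m inch '[[[0,0,0],[0,0,0],-1],[[0,0,0],[0,0,0],-1],[[0,0,0],[0,0,0],-1],[[0,0,0],[0,0,0],-1],[[0,0,0],[0,0,0],-1]]')| egrep "t:|eef|cont"
```

```text
t: 28.18
eef_pos: [0.4042, 0.3143, 0.1107]
ee_rot: [0.001, 0.707, 0.707, 0.001]
contact_force: [-2.9, -3.1, 18.8]
t: 28.8
eef_pos: [0.4041, 0.3143, 0.1107]
ee_rot: [0.001, 0.707, 0.707, 0.001]
contact_force: [-2.9, -2.3, 18.4]
```

```bash
(python3 -m inch '[[[0,0,-0.5],[0,0,0],-1],[[0,0,-1],[0,0,0],-1],[[0,0,-1],[0,0,0],-1],[[0,0,-1],[0,0,0],-1],[[0,0,-1],[0,0,0],-1],[[0,0,-1],[0,0,0],-1],[[0,0,-1],[0,0,0],-1],[[-1,0.5,-0.3],[0,0,0],-1]]'; python3 -m inch '[[[-1,1,0],[0,0,0],-1],[[-1,1,0],[0,0,0],-1],[[-1,1,0],[0,0,0],-1],[[-1,0.3,0],[0,0,0],-1],[[-1,0,0],[0,0,0],-1],[[-1,0,0],[0,0,0],-1],[[-1,0,0],[0,0,0],-1],[[-1,0,0],[0,0,0],-1]]';python3 -m inch '[[[-1,0,0],[0,0,0],-1],[[-1,0,0],[0,0,0],-1],[[-1,0,0],[0,0,0],-1],[[-1,0,0],[0,0,0],-1],[[-1,0,0],[0,0,0],-1],[[-1,0,0],[0,0,0],-1],[[-1,0,0],[0,0,0],-1],[[-1,0,0],[0,0,0],-1]]';python3 -m inch '[[[-1,0,0],[0,0,0],-1],[[-1,0,0],[0,0,0],-1],[[-1,0,0],[0,0,0],-1],[[-1,0,0],[0,0,0],-1],[[-1,0,0],[0,0,0],-1],[[-1,0,0],[0,0,0],-1],[[-1,0,0],[0,0,0],-1],[[-1,0,0],[0,0,0],-1]]';python3 -m inch '[[[-1,0,0],[0,0,0],-1],[[-1,0,0],[0,0,0],-1],[[-1,0,0],[0,0,0],-1],[[-1,0,0],[0,0,0],-1],[[0,0,0],[0,0,0],-1],[[0,0,0],[0,0,0],-1]]')| egrep "t:|eef|cont"
python3 - <<'E'
from h import *
s,o,T=wrist();i=s["img"];cv2.imwrite("pics/w5.png",i);print(togo([.4982,-.4138,.07]))
g=cv2.cvtColor(i,cv2.COLOR_BGR2GRAY)
h=cv2.cvtColor(i,cv2.COLOR_BGR2HSV)
m=(h[...,0]>10)&(h[...,0]<28)&(h[...,1]>120);m[:195]=0;m[240:]=0;m[:,:295]=0;m[:,335:]=0
ys,xs=np.nonzero(m);print("tip",xs.min(),xs.max(),ys.min())
E
```

```text
t: 29.8
eef_pos: [0.4152, 0.2906, 0.2801]
ee_rot: [-0.0, 0.705, 0.709, 0.002]
contact_force: [-0.1, -1.3, -2.1]
t: 30.8
eef_pos: [0.498, 0.0874, 0.278]
ee_rot: [-0.0, 0.707, 0.707, -0.0]
contact_force: [-0.1, 0.1, -2.1]
t: 31.8
eef_pos: [0.498, -0.1125, 0.2781]
ee_rot: [-0.0, 0.707, 0.707, -0.0]
contact_force: [0.7, -0.1, -1.4]
t: 32.8
eef_pos: [0.4983, -0.3128, 0.2781]
ee_rot: [-0.0, 0.707, 0.707, 0.0]
contact_force: [0.3, 0.1, -0.7]
t: 33.55
eef_pos: [0.4987, -0.4108, 0.2782]
ee_rot: [-0.0, 0.707, 0.708, 0.0]
contact_force: [-0.2, 0.3, -2.1]
[-0.14397931 -0.03196221  8.3375967 ]
tip 295 334 195
```

View pics/w5.png

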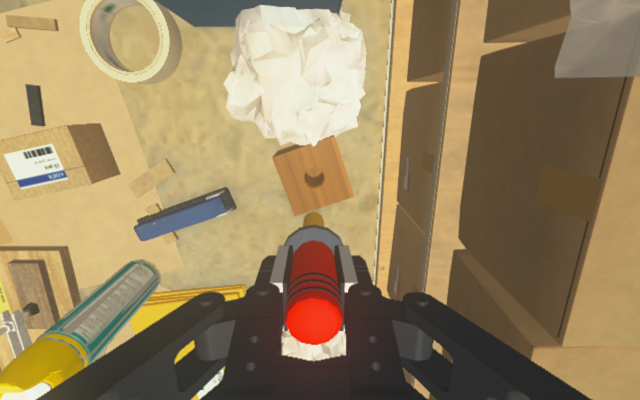

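The drift sits the same in the hand, and the hole is at (314,176) as before. Next I'll lower it at the original pick-up point.

```bash
(python3 -m inch '[[[-0.12,-0.03,0],[0,0,0],-1],[[0,0,1],[0,0,0],-1],[[0,0,1],[0,0,0],-1],[[0,0,1],[0,0,0],-1],[[0,0,1],[0,0,0],-1],[[0,0,1],[0,0,0],-1],[[0,0,0],[0,0,0],-1]]'; python3 -m inch '[[[0,0,0.4],[0,0,0],-1],[[0,0,0.4],[0,0,0],-1],[[0,0,0],[0,0,0],-1]]';  python3 -m inch '[[[0,0,0.5],[0,0,0],-1],[[0,0,0.5],[0,0,0],-1],[[0,0,0.5],[0,0,0],-1],[[0,0,0.5],[0,0,0],-1],[[0,0,0],[0,0,0],-1]]')| egrep "eef|cont"
```

```text
eef_pos: [0.4965, -0.4134, 0.1515]
contact_force: [-0.5, 0.0, -1.7]
eef_pos: [0.4973, -0.4142, 0.1328]
contact_force: [-0.6, 1.1, -2.2]
eef_pos: [0.4969, -0.4139, 0.0818]
contact_force: [-1.3, -0.1, -1.1]
```

```bash
(python3 -m inch '[[[0,0,0.3],[0,0,0],-1],[[0,0,0.1],[0,0,0],-1],[[0,0,0],[0,0,0],-1]]'; python3 -m inch '[[[0,0,0.06],[0,0,0],-1],[[0,0,0],[0,0,0],-1]]')| egrep "eef|cont"
```

```text
eef_pos: [0.4977, -0.4145, 0.0733]
contact_force: [-0.6, 0.0, -1.2]
eef_pos: [0.4977, -0.4145, 0.072]
contact_force: [-0.7, 0.0, -1.9]
```

```bash
(python3 -m inch '[[[0,0,0.06],[0,0,0],-1],[[0,0,0],[0,0,0],-1]]'; python3 -m inch '[[[0,0,0.04],[0,0,0],-1],[[0,0,0],[0,0,0],-1]]')| egrep "eef|cont"
```

```text
eef_pos: [0.4976, -0.4144, 0.0703]
contact_force: [-0.1, -0.8, -1.4]
eef_pos: [0.4977, -0.4145, 0.07]
contact_force: [-1.4, 1.4, 3.1]
```

Guard is down on the block. Now release to half open and raise.

```bash
(python3 -m inch '[[[0,0,0],[0,0,0],0],[[0,0,0],[0,0,0],0],[[0,0,0],[0,0,0],0],[[0,0,0],[0,0,0],0]]'; python3 -m inch '[[[0,0,-0.4],[0,0,0],0],[[0,0,-1],[0,0,0],0],[[0,0,-1],[0,0,0],0],[[0,0,-1],[0,0,0],0],[[0,0,-1],[0,0,0],0],[[0,0,-1],[0,0,0],0],[[0,0,-1],[0,0,0],0],[[0,0,0],[0,0,0],0]]')| egrep "t:|eef|cont|wid"
python3 - <<'E'
from h import *
s,o,T=wrist();b=snapshot("top");a=snapshot("scene")
up=lambda i,x0,y0,w,h,f:cv2.resize(i[y0:y0+h,x0:x0+w],(w*f,h*f),interpolation=cv2.INTER_CUBIC)
cv2.imwrite("pics/w6.png",np.hstack([s["img"][100:300,215:415],cv2.resize(a["img"][190:290,390:490],(200,200)),up(a["img"],225,130,50,50,4)]))
E
```

```text
t: 37.1
eef_pos: [0.4977, -0.4145, 0.0693]
ee_rot: [0.0, 0.707, 0.707, 0.0]
contact_force: [-0.1, 0.5, -0.1]
width: 0.505
t: 38.1
eef_pos: [0.499, -0.4151, 0.2324]
ee_rot: [0.003, 0.707, 0.707, 0.0]
contact_force: [-0.7, 0.5, 0.1]
width: 0.499
```

View pics/w6.png

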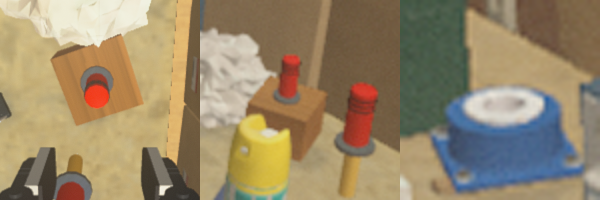

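The drift stands upright in its holder with the guard down on the block (left and middle crops). The cup's flange lies flat on the housing (right crop), and the gripper is clear.

```bash
python3 -m inch '[[[0,0,0],[0,0,0],0],[[0,0,0],[0,0,0],0]]' | head -1; python3 -c "
from rig import *
print(hand_in())"
```

```text
t: 38.5
the job is handed in; nothing more can be done
None
```

The cup is fully seated and level at all four points checked, with a final push of about 20 N held for over half a second. The drift is back upright in its holder, and the job was handed in at 38.5 s; the hand-in gave no verdict.

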